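# Set the exposure timer four clicks and start it

## Task

Raise the setting of the exposure timer by exactly four clicks: put a closed fingertip down in the dial's notch and push the dial round clockwise (seen from above) until it has dropped into the fourth click from where it stands, never going on to a fifth. Take the finger off the dial, then press the push button on the timer all the way down and let it come back up. Grasp nothing, and leave the loupe, vial, round case and dish round the timer where they stand.

Things in the scene. Friction and masses are not known exactly. Their poses are not given: they have to be found in the camera images.
- exposure_timer: low white and grey box, 170 x 240 x 46 mm (x, y, z), fixed to the table, its flat top 46 mm above the table; origin at the centre of its underside, x away from its near face, y to its left, z up. It carries the dial (axis at x 0, y +35 mm) and the push button (at x -30, y -85 mm).
- dial_axis (a point): centre of the dial's top face, on its vertical axis, 73.5 mm above the table. The point turns with the dial. The black dial is 104 mm across: a flange whose upper face is 51.5 mm above the table, and on it a part raised 22 mm more that covers 240 degrees of the circle; the other 120 degrees are the notch, open at the top and at the rim, between two radial upright walls (radius 14 mm, the hub, to 52 mm).
- dial_notch (a point): point in the middle of the notch on its floor (51.5 mm above the table), 36 mm from the dial's axis; turns with the dial. The walls stand 60 degrees either side of the line from the axis through this point; pushing on the wall that lies clockwise of it turns the dial clockwise.
- dial_mark (a point): point on the white index line on the dial's top face, 45 mm from the axis, diametrically opposite the notch's middle; turns with the dial. Leaving a click takes a torque of about 0.25 N m (5 N pushing at the rim, 12 N near the hub). Beyond about three quarters of the way to the next click the dial springs forward into it by itself and stays; let go nearer to half-way it may hang between two clicks.
- dial (a joint): angle of the dial in rad, growing clockwise seen from above. It clicks (rests by a spring detent) at every multiple of 30 degrees (0.5236 rad) from 0 to 7 clicks, with end stops just outside; it starts at rest at 0, 1 or 2 clicks. At 0 the index line points 30 degrees clockwise of the box's x axis.
- start_button_top (a point): centre of the top of the plain grey push button, 28 mm across, on a black collar 44 mm across; up, it is 68 mm above the table.
- start_button (a joint): travel of the button in m: 0 up, 0.006 fully down (about 5 N); springs back by itself.
- loupe: black eyepiece loupe, 37 mm across, 41 mm tall, standing to the left of the timer; loose; origin at the centre of its underside; to be left alone.
- vial: white-capped small vial, 25 mm across, 54 mm tall, on the near side of the timer; loose; origin at the centre of its underside; to be left alone.
- objective_case: white round case, 41 mm across, 53 mm tall, to the right of the timer; loose; origin at the centre of its underside; to be left alone.
- petri_dish: clear shallow dish, 61 mm across, 14 mm tall, on the near side of the timer; loose; origin at the centre of its underside; to be left alone.

How it is judged:
By the outcome, as a careful person would: the job done as asked, in the order asked, and still so for the second after the job is handed in, with the robot touching nothing.
It also fails if it takes over 64 s, if anything falls off the work surface, if the arm or the gripper's body presses on something with over 40 N, if the wrist force passes 120 N, or if a joint passes its speed limit or range.

## Robot

A 6-joint arm with a two-finger parallel gripper is mounted at the origin on a cart in front of the work surface, level with it; the furniture and walls round the work are solid. World frame = base frame: x ahead of the robot, y to its left, z up, the work surface at z = 0. Lengths are in m, angles in degrees, forces in N, time in s.
With the tool pointing down it reaches from about 0.4 to 0.825 m from the base axis. Payload 7 kg.
Tool frame: the origin (TCP) lies on the centre line of the jaws, within the pads' length; the fingertips stand 19 mm ahead of it and the grasp point (between the pads) is the TCP; z points along the fingers, y is the line along which they close (so a half turn about z gives the same grasp; the last joint's range is limited). The gripper opens to 88 mm and grips with 3 to 60 N. Pads are 19 mm wide; open, the fingers measure 130 mm over their backs; the gripper's body (78 mm by 193 mm) begins 47 mm behind the grasp point.
Start: joints at [-59.868, 20.546, 0.682, 0, -70.136, -16.507], TCP at [0.159, -0.656, 0.246] pointing down, gripper open.
Joint ranges: [-176.03, 176.03], [-82.01, 121.73], [-58.28, 71.71], [-173.87, 95.51], [-174.79, -0.11], [-173.66, 173.66]. Speed limits (degrees/s): [136.94, 136.94, 172.46, 180, 180, 180].

## Interface

Orientations are given as [roll, pitch, yaw] about the fixed x, y, z axes, in that order (R = Rz(yaw) Ry(pitch) Rx(roll)).
In Python, from plant import * gives the robot as it stands. The module is installed in compiled form; this text tells all that it offers.
- The arm moves only by the tool play_rows, never from a script. Its argument "deltas" is a list of rows, each a list of 6 numbers: the shift along the world's x, y, z scaled (see below), then the turn, a rotation vector about the world's x, y, z scaled (see below). A call has 1 to 10 rows; each row shifts and turns the commanded pose from where the row before left it; what a row does not reach is not made up. The controller multiplies each number of a shift by 800 mm and each number of a turn by 180 degrees. A row lasts 1/10 s, in which the tool goes at most 50 mm and 8.59 degrees, less where a joint would pass 70% of its speed; a pose out of reach is approached as far as the arm can. A call with a number of a shift or a turn outside -1 to 1 is refused whole. A call with a gripper value outside its range is refused whole. "gripper" is the gripper command: -1 is shut, 1 is fully open, values between are in proportion, set as the call begins (left out, the last holds). The fingers move at their own pace and stop on an object; the grip force is fixed at half the most. Time passes only in rows, so rows that do not move let the fingers close. It gives the time, the measured TCP pose, the force, the opening and the grip force at its end, in the units of the state.
- get_obs(): the state, without advancing time (a new reading comes with each control period).
- snapshot(name): name is "side" or "top" or "wrist"; returns (picture, depth): 400x640x3 uint8, blue, green, red; 400x640 float32, m along the optical axis (not along the pixel's ray), 0 where there is no reading.
- camera_model(name): a dict with "fx", "fy", "cx", "cy" (pixels), "k1" (the pictures are not rectified: a ray, as slopes to the right and down, at radius r is drawn at 1 + k1 r^2 times it, then the intrinsics apply), "world_to_cam" (4x4, takes a point from world to camera coordinates). Camera axes: x right, y down, z forward; pixel columns grow to the right and rows downward; lengths in m; the calibration is good to about 2 mm. A picture is of the moment at which its call begins: read the wrist's pose just before it. camera_model takes no time and is no camera call; for the wrist camera it gives the pose at the moment of the call.
- close_job(): hands the job in; it is judged then, once.
The state is a dict: "clock": time; "joint_pos": joint angles; "qvel": joint speeds; "tau": joint torques, N m; "tool_pos": TCP position; "orientation": TCP orientation; "force": force on the tool from outside, world axes, zero at the start; "moment": the same for the moment, N m; "opening": finger opening in m; "gripper_force": force on a finger pad.
Only numpy, scipy, OpenCV 4.12 (cv2) and the standard library are available. Lean on these libraries where they do the work, as an engineer would, in place of code of your own. Each camera call takes 0.05 s, during which the arm holds its last target. There are 200 camera calls.

## Working session

There is one attempt and no reset: what is moved stays moved. The work goes in short steps, Python scripts to look and compute and a tool call to move; the robot and the scene stay as the last step left them, time stands still between calls to the robot, and variables do not carry over. Pictures are saved under pics/ and viewed, at most 10 in all, crops included, and the job is handed in when it is done.

Besides the shell and the picture viewer there is one more tool, called after "Call:" by a JSON object that holds its "name" and its "arguments". play_rows: Moves the arm, as the interface text tells. Its arguments: {"type":"object","properties":{"deltas":{"type":"array","items":{"type":"array","items":{"type":"number","minimum":-1,"maximum":1}}},"gripper":{"type":"number"}},"required":["deltas"]}

```bash
mkdir -p pics; cat > h.py <<'E'
from plant import *
import numpy as np, cv2
def ray(c,u,v):
    x,y=(u-c['cx'])/c['fx'],(v-c['cy'])/c['fy']
    a,b=x,y
    for _ in range(20):
        s=1+c['k1']*(a*a+b*b); a,b=x/s,y/s
    T=np.linalg.inv(c['world_to_cam']); return T[:3,3],T[:3,:3]@np.array([a,b,1.])
def onz(c,u,v,z):
    o,d=ray(c,u,v); return o+d*(z-o[2])/d[2]
def proj(c,P):
    p=c['world_to_cam']@np.append(P,1); a,b=p[0]/p[2],p[1]/p[2]; s=1+c['k1']*(a*a+b*b)
    return c['fx']*a*s+c['cx'],c['fy']*b*s+c['cy']
def tri(l):
    A=np.zeros((3,3));B=np.zeros(3)
    for c,u,v in l:
        o,d=ray(c,u,v); d=d/np.linalg.norm(d); M=np.eye(3)-np.outer(d,d); A+=M;B+=M@o
    return np.linalg.solve(A,B)
E
python3 - <<'E'
from h import *
o=get_obs();print(o['tool_pos'],o['orientation'],o['clock'],o['force'])
for n in('top','side'):
    im,d=snapshot(n); cv2.imwrite(f'pics/{n}0.png',im); np.save(f'pics/{n}0.npy',d)
    c=camera_model(n); print(n,np.linalg.inv(c['world_to_cam'])[:3].round(3).tolist(),c['fx'])
E
```

```text
[ 0.15888303 -0.65556203  0.24464132] [ 1.79905866e+02 -9.48804275e-03 -1.66380856e+02] 0.0 [ 0.66735333  0.06803168 -0.46133318]
top [[0.016, -0.983, 0.18, 0.358], [-1.0, -0.015, 0.011, 0.018], [-0.008, -0.181, -0.984, 0.901]] 385.92601409076275
side [[0.968, -0.1, 0.23, 0.331], [-0.25, -0.326, 0.912, -0.778], [-0.016, -0.94, -0.34, 0.381]] 389.08507301281384
```

View pics/top0.png

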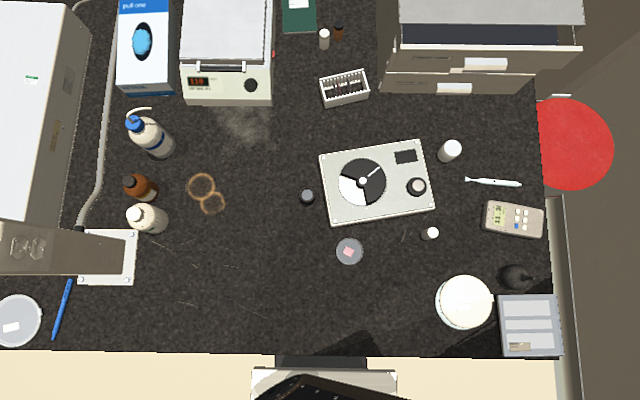

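View pics/side0.png

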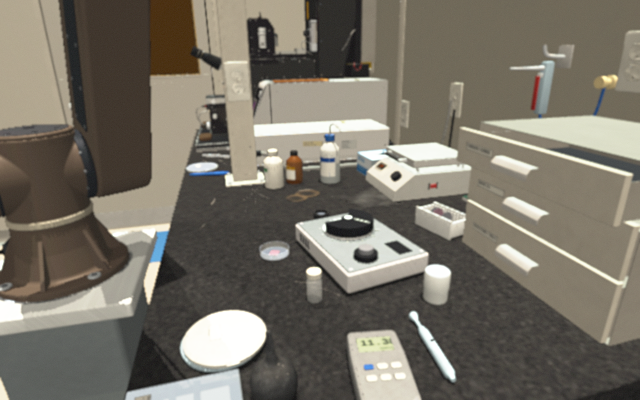

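The top view shows the timer at about (320–435, 140–225), with the dial centred near (362,181) and the button near (417,186). In the side view, the dial is near (349,225) and the button near (366,254). I'll enlarge both.

```bash
python3 - <<'E'
import cv2,numpy as np
a=cv2.imread('pics/top0.png')[130:235,290:470]; b=cv2.imread('pics/side0.png')[195:310,285:455]
cv2.imwrite('pics/ct.png',cv2.resize(a,(720,420),interpolation=2)); cv2.imwrite('pics/cs.png',cv2.resize(b,(680,460),interpolation=2))
E
```

```text
(no output)
```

View pics/ct.png

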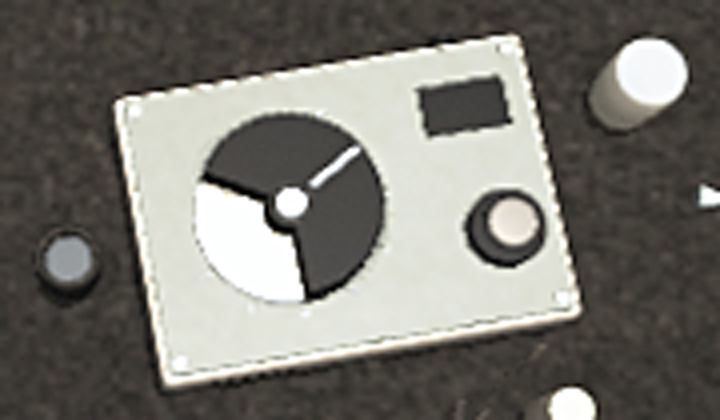

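View pics/cs.png

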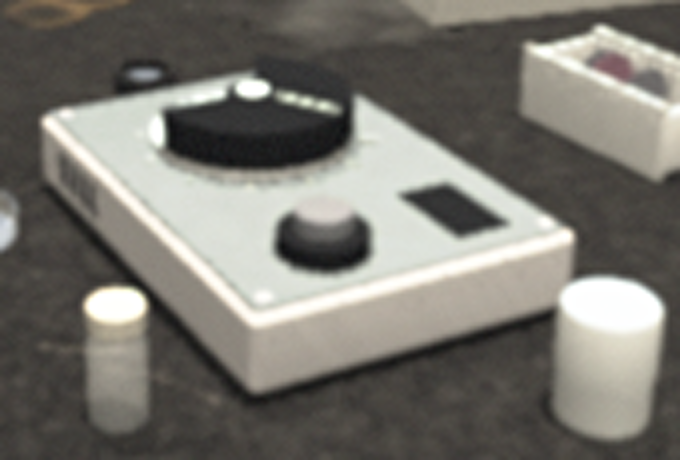

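```bash
python3 - <<'E'
from h import *
ct=camera_model('top');cs=camera_model('side')
t=lambda u,v:(290+(u+.5)/4-.5,130+(v+.5)/4-.5)
s=lambda u,v:(285+(u+.5)/4-.5,195+(v+.5)/4-.5)
D=tri([(ct,*t(291,202)),(cs,*s(253,89))]);B=tri([(ct,*t(513,222)),(cs,*s(324,211))])
print('dial',D,onz(ct,*t(291,202),.0735),onz(cs,*s(253,89),.0735));print('btn',B,onz(ct,*t(513,222),.068),onz(cs,*s(324,211),.068))
C=np.array([onz(ct,*t(*p),.046) for p in[(116,100),(522,37),(580,311),(165,376)]])
print(C.round(4),C.mean(0))
for i in range(4):
    e=C[(i+1)%4]-C[i];print(np.linalg.norm(e),np.degrees(np.arctan2(e[1],e[0])))
a=onz(ct,*t(313,185),.0735);b=onz(ct,*t(357,149),.0735);e=b-a;print('mark',a,b,np.degrees(np.arctan2(e[1],e[0])))
d0=onz(ct,*t(291,202),.0735)
for n,p in(('wall1',(205,179)),('wall2',(304,299))):
    q=onz(ct,*t(*p),.0735 );q2=onz(ct,*t(*p),.0515);print(n,q,np.degrees(np.arctan2(*(q-d0)[1::-1])),np.degrees(np.arctan2(*(q2-d0)[1::-1])))
cs_=[ (ct,116,100,cs,45,115)]
for tp,sp in[((522,37),(574,234)),((580,311),(250,322)),((116,100),None)]:
    if sp: print('corner',tri([(ct,*t(*tp)),(cs,*s(*sp))]))
w=camera_model('wrist');o=get_obs();print(np.linalg.inv(w['world_to_cam'])[:3].round(3).tolist(),w['fx'])
E
```

```text
dial [ 0.56332887 -0.07857472  0.0735226 ] [ 0.56219191 -0.07831323  0.0735    ] [ 0.5646384  -0.07809035  0.0735    ]
btn [ 0.55550183 -0.20223662  0.06572216] [ 0.55395548 -0.20134433  0.068     ] [ 0.5550137  -0.20611018  0.068     ]
[[ 0.628   0.0189  0.046 ]
 [ 0.6692 -0.2159  0.046 ]
 [ 0.5085 -0.243   0.046 ]
 [ 0.4682 -0.0107  0.046 ]] [ 0.56847056 -0.11268093  0.046     ]
0.23834273848655885 -80.03578201229422
0.16299376354911177 -170.4327314891723
0.23571681509275078 99.83202045664646
0.1624528877045868 10.49232014058497
mark [ 0.57200625 -0.09049615  0.0735    ] [ 0.59289468 -0.1150193   0.0735    ] -49.57616923180133
wall1 [ 0.57456867 -0.03094613  0.0735    ] 75.35633397702705 68.51236713464434
wall2 [ 0.50803049 -0.08503858  0.0735    ] -172.9216794775875 -169.30633548733118
corner [ 0.67104996 -0.21683072  0.04433944]
corner [ 0.5089812  -0.24412797  0.0420814 ]
[[-0.235, 0.939, 0.251, 0.092], [0.972, 0.227, 0.061, -0.673], [-0.0, 0.258, -0.966, 0.383]] 301.95113887803257
```

Every check agrees:

| Quantity | Result |
|---|---|
| Box yaw | ≈10° |
| Dial | (0.5625, -0.0783) |
| Button | (0.5537, -0.2016) |
| Index mark | -49.6° in world, so the dial is at click 1 |

The clockwise wall stands at 70° in world and has to end at -50°. I'll move above the notch with the gripper shut, turning the yaw so that joint 6 stays in range.

Call:
{"name": "play_rows", "arguments": {"deltas": [[0.0236,0.0367,0,0,0,0.0467],[0.0236,0.0367,0,0,0,0.0467],[0.0236,0.0367,0,0,0,0.0467],[0.0236,0.0367,0,0,0,0.0467],[0.0236,0.0367,0,0,0,0.0467],[0.0236,0.0367,0,0,0,0.0467],[0.0236,0.0367,0,0,0,0.0467],[0.0236,0.0367,0,0,0,0.0467],[0.0236,0.0367,0,0,0,0.0467],[0.0236,0.0367,0,0,0,0.0467]], "gripper": -1}}

```text
clock: 1.1
tool_pos: [0.3482, -0.361, 0.2454]
orientation: [180.0, 0.0, -82.0]
force: [0.8, -0.3, 0.5]
opening: 0.0134
gripper_force: 0.0
```

Call:
{"name": "play_rows", "arguments": {"deltas": [[0.0236,0.0367,0,0,0,0.0467],[0.0236,0.0367,0,0,0,0.0467],[0.0236,0.0367,0,0,0,0.0467],[0.0236,0.0367,0,0,0,0.0467],[0.0236,0.0367,0,0,0,0.0467],[0.0236,0.0367,0,0,0,0.0467],[0.0236,0.0367,0,0,0,0.0467],[0.0236,0.0367,0,0,0,0.0467],[0.0236,0.0367,0,0,0,0.0467],[0.0236,0.0367,0,0,0,0.0467]]}}

```text
clock: 2.1
tool_pos: [0.5369, -0.0674, 0.2454]
orientation: [-180.0, 0.0, 2.1]
force: [0.6, -0.5, -0.2]
opening: 0.0005
gripper_force: 0.0
```

Call:
{"name": "play_rows", "arguments": {"deltas": [[0.0236,0.0367,0,0,0,0.0467],[0,0,0,0,0,0],[0,0,0,0,0,0]]}}

```text
clock: 2.4
tool_pos: [0.5553, -0.0388, 0.2449]
orientation: [-180.0, 0.1, 10.2]
force: [-0.1, -0.7, -0.6]
opening: 0.0005
gripper_force: 0.0
```

```bash
python3 - <<'E'
from h import *
c=camera_model('wrist');im,d=snapshot('wrist')
D=np.array([.5625,-.0783,.0735])
for n,P in [('D',D),('wallcw',D+.052*np.array([np.cos(np.radians(70)),np.sin(np.radians(70)),0])),('wallccw',D+.052*np.array([np.cos(np.radians(190)),np.sin(np.radians(190)),0])),('btn',np.array([.5537,-.2016,.068]))]:
    p=proj(c,P);print(n,p);cv2.drawMarker(im,tuple(int(round(x)) for x in p),(0,0,255),0,10,1)
cv2.imwrite('pics/w1.png',im)
E
```

```text
D (np.float64(357.7263002590834), np.float64(189.69834559624553))
wallcw (np.float64(314.76548032971573), np.float64(164.86104804370672))
wallccw (np.float64(356.088662765877), np.float64(236.1102140594863))
btn (np.float64(464.340124319809), np.float64(215.6090156440514))
```

View pics/w1.png

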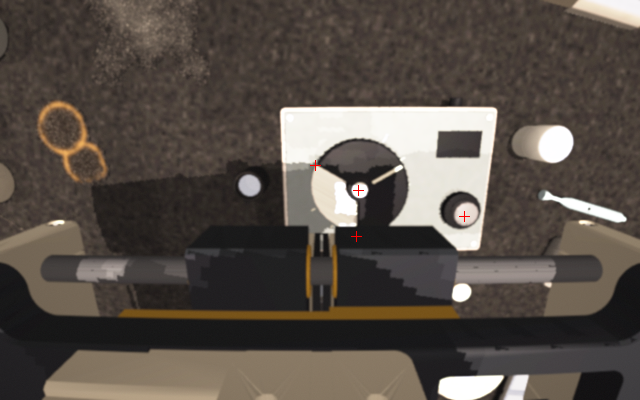

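The wrist view confirms the calibration: the predicted dial centre lands on the white hub at (358,189) and the button at (464,213). I'll go down partway and check the fingertip footprint from the side.

Call:
{"name": "play_rows", "arguments": {"deltas": [[0,0,-0.0406,0,0,0],[0,0,-0.0406,0,0,0],[0,0,-0.0406,0,0,0],[0,0,-0.0406,0,0,0],[0,0,0,0,0,0],[0,0,0,0,0,0]]}}

```text
clock: 3.05
tool_pos: [0.5553, -0.0403, 0.1162]
orientation: [180.0, 0.1, 10.1]
force: [-0.5, 0.1, -0.1]
opening: 0.0004
gripper_force: 0.0
```

```bash
python3 - <<'E'
from h import *
o=get_obs();print(o['tool_pos'],o['orientation'])
im,d=snapshot('side');im2,_=snapshot('top')
c=camera_model('side');print(proj(c,o['tool_pos']-[0,0,.019]))
a=cv2.resize(im[130:280,270:460],(760,600),interpolation=2)
cv2.imwrite('pics/s2.png',a); cv2.imwrite('pics/t2.png',im2)
E
```

```text
[ 0.55525998 -0.04026241  0.11619918] [1.79968437e+02 5.12891718e-02 1.00846756e+01]
(np.float64(338.09924351814607), np.float64(200.3788492266266))
```

View pics/s2.png

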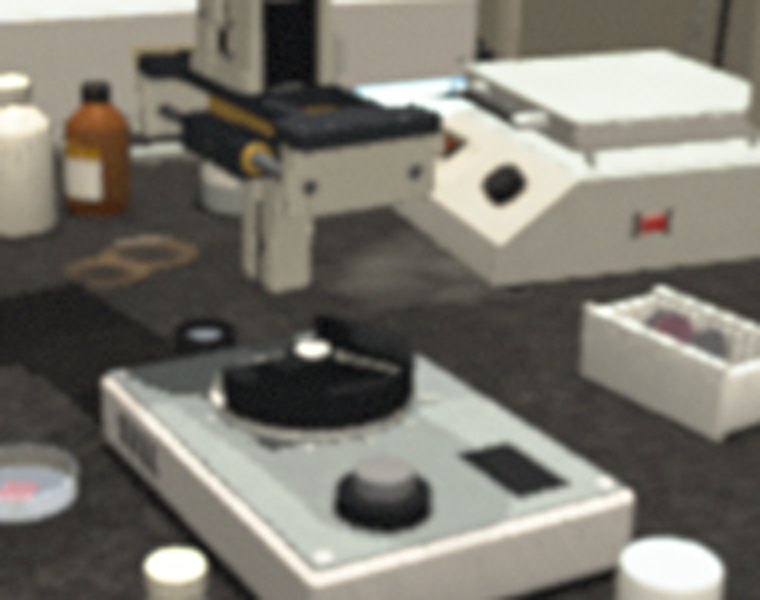

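The side view shows slim closed fingers, tip at crop (282,287), above the notch and clear of both walls. I'll go down into it.

Call:
{"name": "play_rows", "arguments": {"deltas": [[0,0.0018,-0.017,0,0,0],[0,0,-0.017,0,0,0],[0,0,-0.017,0,0,0],[0,0,0,0,0,0],[0,0,0,0,0,0]]}}

```text
clock: 3.65
tool_pos: [0.5563, -0.0379, 0.0763]
orientation: [180.0, -0.1, 10.2]
force: [-0.6, 0.2, -0.1]
opening: 0.0006
gripper_force: 0.0
```

```bash
cat > arc.py <<'E'
from h import *
import sys
# finger path: phi = wall angle, finger centre D + r u + w n ; args: list of phi
D=np.array([.5625,-.0783]); r,w=.040,.0095
def P(p):
    p=np.radians(p);return D+r*np.array([np.cos(p),np.sin(p)])+w*np.array([-np.sin(p),np.cos(p)])
E
python3 - <<'E'
from arc import *
o=get_obs();print(o['tool_pos'],o['orientation'][2],o['force'])
q=o['tool_pos'][:2];yaw=o['orientation'][2]
for p in list(np.arange(76,-45,-6))+[-46,-48,-50]:
    n=P(p);d=(n-q)/.8;dy=(p-90-yaw)/180;print(p,n.round(4),d.round(4),round(dy,4));q=n;yaw=p-90
E
```

```text
[ 0.55630661 -0.03792309  0.07633371] 10.155952736197309 [-0.56219942  0.24854728 -0.12842831]
76 [ 0.563  -0.0372] [0.0083 0.0009] -0.1342
70 [ 0.5673 -0.0375] [ 0.0054 -0.0003] -0.0333
64 [ 0.5715 -0.0382] [ 0.0053 -0.0009] -0.0333
58 [ 0.5756 -0.0393] [ 0.0052 -0.0015] -0.0333
52 [ 0.5796 -0.0409] [ 0.005 -0.002] -0.0333
46 [ 0.5835 -0.0429] [ 0.0048 -0.0025] -0.0333
40 [ 0.587  -0.0453] [ 0.0045 -0.003 ] -0.0333
34 [ 0.5903 -0.0481] [ 0.0041 -0.0034] -0.0333
28 [ 0.5934 -0.0511] [ 0.0038 -0.0038] -0.0333
22 [ 0.596  -0.0545] [ 0.0033 -0.0042] -0.0333
16 [ 0.5983 -0.0581] [ 0.0029 -0.0045] -0.0333
10 [ 0.6002 -0.062 ] [ 0.0024 -0.0048] -0.0333
4 [ 0.6017 -0.066 ] [ 0.0019 -0.005 ] -0.0333
-2 [ 0.6028 -0.0702] [ 0.0013 -0.0052] -0.0333
-8 [ 0.6034 -0.0745] [ 0.0008 -0.0053] -0.0333
-14 [ 0.6036 -0.0788] [ 0.0002 -0.0054] -0.0333
-20 [ 0.6033 -0.0831] [-0.0003 -0.0054] -0.0333
-26 [ 0.6026 -0.0873] [-0.0009 -0.0053] -0.0333
-32 [ 0.6015 -0.0914] [-0.0015 -0.0052] -0.0333
-38 [ 0.5999 -0.0954] [-0.002 -0.005] -0.0333
-44 [ 0.5979 -0.0993] [-0.0025 -0.0048] -0.0333
-46 [ 0.5971 -0.1005] [-0.0009 -0.0015] -0.0111
-48 [ 0.5963 -0.1017] [-0.001  -0.0015] -0.0111
-50 [ 0.5955 -0.1028] [-0.001  -0.0015] -0.0111
```

Call:
{"name": "play_rows", "arguments": {"deltas": [[0.0028,0.0003,0,0,0,-0.0447],[0.0028,0.0003,0,0,0,-0.0447],[0.0027,0.0003,0,0,0,-0.0447],[0.0054,-0.0003,0,0,0,-0.0333],[0.0053,-0.0009,0,0,0,-0.0333],[0.0052,-0.0015,0,0,0,-0.0333],[0.005,-0.002,0,0,0,-0.0333],[0.0048,-0.0025,0,0,0,-0.0333],[0.0045,-0.003,0,0,0,-0.0333]]}}

```text
clock: 4.55
tool_pos: [0.5871, -0.0448, 0.0766]
orientation: [-179.9, -0.0, -50.2]
force: [-6.6, 11.0, 6.2]
opening: 0.0004
gripper_force: 6.3
```

Call:
{"name": "play_rows", "arguments": {"deltas": [[0.0041,-0.0034,0,0,0,-0.0333],[0.0038,-0.0038,0,0,0,-0.0333],[0.0033,-0.0042,0,0,0,-0.0333],[0.0029,-0.0045,0,0,0,-0.0333],[0.0024,-0.0048,0,0,0,-0.0333],[0.0019,-0.005,0,0,0,-0.0333]]}}

```text
clock: 5.15
tool_pos: [0.6021, -0.065, 0.0767]
orientation: [-179.8, 0.1, -86.2]
force: [-0.9, 4.0, -0.0]
opening: 0.0004
gripper_force: 2.3
```

Call:
{"name": "play_rows", "arguments": {"deltas": [[0.0013,-0.0052,0,0,0,-0.0333],[0.0008,-0.0053,0,0,0,-0.0333],[0.0002,-0.0054,0,0,0,-0.0333],[0,0,0,0,0,0],[0,0,0,0,0,0]]}}

```text
clock: 5.65
tool_pos: [0.6034, -0.0787, 0.076]
orientation: [-179.9, 0.0, -103.7]
force: [-0.5, -0.1, -0.6]
opening: 0.0004
gripper_force: 0.0
```

```bash
python3 - <<'E'
from arc import *
o=get_obs();print(o['tool_pos'],o['orientation'],o['force'],P(-14))
im,d=snapshot('top');im2,_=snapshot('side')
a=cv2.resize(im[130:235,290:470],(720,420),interpolation=2);b=cv2.resize(im2[185:275,300:420],(560,420),interpolation=2)
cv2.imwrite('pics/m3.png',np.vstack([cv2.resize(a,(514,300)),cv2.resize(b,(514,300))]))
E
```

```text
[ 0.60341998 -0.07867653  0.07598112] [-1.79908756e+02  3.32382720e-02 -1.03732867e+02] [-0.54233924 -0.1138418  -0.56236646] [ 0.60361009 -0.07875907]
```

View pics/m3.png

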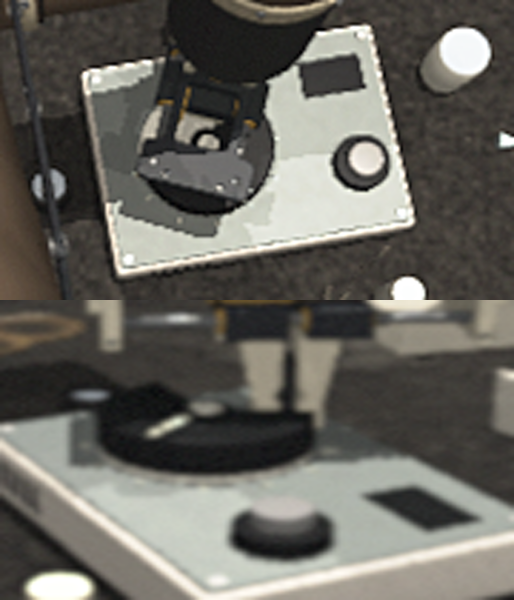

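The side view shows the index line pointing near-left at (165,428), and the force is zero, so the dial has dropped ahead of the finger into its third click. I'll push slowly into the fourth.

Call:
{"name": "play_rows", "arguments": {"deltas": [[-0.0003,-0.0054,0,0,0,-0.0333],[-0.0009,-0.0053,0,0,0,-0.0333],[-0.0015,-0.0052,0,0,0,-0.0333],[-0.0007,-0.0017,0,0,0,-0.0111],[-0.0007,-0.0017,0,0,0,-0.0111],[-0.0007,-0.0016,0,0,0,-0.0111]]}}

```text
clock: 6.35
tool_pos: [0.5991, -0.0953, 0.0751]
orientation: [-180.0, 0.0, -127.8]
force: [-0.3, -1.0, -0.4]
opening: 0.0005
gripper_force: 0.0
```

Call:
{"name": "play_rows", "arguments": {"deltas": [[-0.0008,-0.0016,0,0,0,-0.0111],[-0.0008,-0.0016,0,0,0,-0.0111],[-0.0009,-0.0016,0,0,0,-0.0111],[-0.0009,-0.0015,0,0,0,-0.0111],[0,0,0,0,0,0],[0,0,0,0,0,0]]}}

```text
clock: 6.95
tool_pos: [0.5968, -0.1, 0.0751]
orientation: [-180.0, 0.1, -135.7]
force: [1.2, 3.5, -0.8]
opening: 0.0003
gripper_force: 1.4
```

```bash
python3 - <<'E'
from arc import *
o=get_obs();print(o['tool_pos'],o['orientation'],o['force'],P(-46))
im2,_=snapshot('side');c=camera_model('side')
for a in(-170,-140,160):
    for r in(.022,.045):print(a,r,(np.array(proj(c,[*(D+r*np.array([np.cos(np.radians(a)),np.sin(np.radians(a))])),.0735]))-[300,185])*5)
cv2.imwrite('pics/m4.png',cv2.resize(im2[185:275,300:420],(600,450),interpolation=2))
E
```

```text
[ 0.59675867 -0.10001461  0.07509297] [-1.79975405e+02  5.15242923e-02 -1.35742931e+02] [ 1.22164861  3.49056111 -0.803729  ] [ 0.59712006 -0.10047434]
-170 0.022 [186.5456232  169.54973995]
-170 0.045 [135.21993777 179.60028333]
-140 0.022 [205.51935593 177.82348708]
-140 0.045 [173.78433631 197.13937038]
160 0.022 [180.85304873 158.95690709]
160 0.045 [124.99195836 157.71966846]
```

View pics/m4.png

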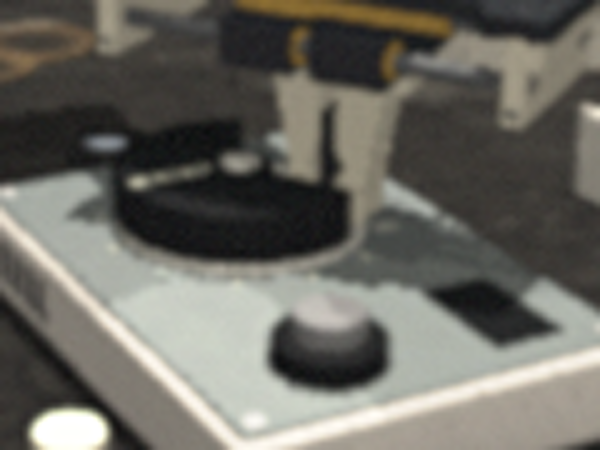

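The index line runs through (135,183)–(205,168), which is close to the -170° expected for the fourth click. I'll back off 8°, lift clear and check.

Call:
{"name": "play_rows", "arguments": {"deltas": [[0.0034,0.006,0,0,0,0.0222],[0.002,0.004,0,0,0,0.01],[0,0,0,0,0,0],[0,0,0.04,0,0,0],[0,0,0.04,0,0,0],[0,0,0.03,0,0,0],[0,0,0.02,0,0,0]]}}

```text
clock: 7.7
tool_pos: [0.601, -0.0927, 0.181]
orientation: [-179.9, 0.1, -130.1]
force: [1.4, 0.5, -0.5]
opening: 0.0002
gripper_force: 0.0
```

Call:
{"name": "play_rows", "arguments": {"deltas": [[0,-0.04,0,0,0,0.04],[-0.01,-0.05,0,0,0,0.04],[-0.022,-0.05,0,0,0,0.04],[-0.026,-0.02,0,0,0,0.04],[0,0,0,0,0,0],[0,0,0,0,0,0]]}}

```text
clock: 8.3
tool_pos: [0.5537, -0.2212, 0.179]
orientation: [-180.0, -0.0, -101.5]
force: [0.9, 0.9, -0.6]
opening: 0.0006
gripper_force: 0.0
```

```bash
python3 - <<'E'
from arc import *
o=get_obs();print(o['tool_pos'],o['orientation'],o['force'])
im,_=snapshot('side');t,_=snapshot('top');w,_=snapshot('wrist')
o=lambda x,A,B:cv2.resize(x,(A,B),interpolation=2)
cv2.imwrite('pics/m5.png',np.vstack([np.hstack([o(im[200:275,300:400],400,300),o(t[130:235,300:440],400,300)]),np.hstack([o(w,480,300),np.zeros((300,320,3),np.uint8)])]))
E
```

```text
[ 0.55368369 -0.22115975  0.17903997] [-1.79995278e+02 -6.76481034e-03 -1.01455536e+02] [ 0.8507468   0.92892042 -0.55153116]
```

View pics/m5.png

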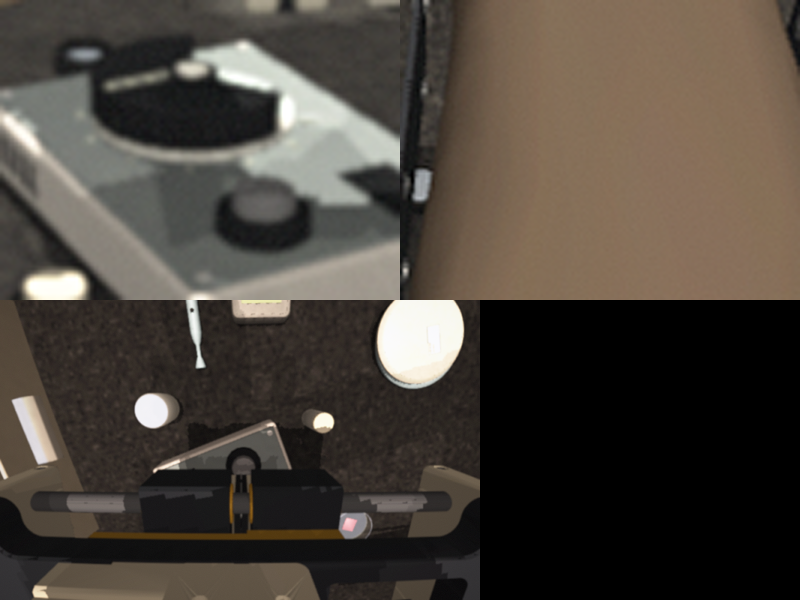

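```bash
python3 - <<'E'
from arc import *
from scipy.ndimage import map_coordinates
im,_=snapshot('side');c=camera_model('side');g=im.max(2).astype(float)
im0=cv2.imread('pics/side0.png').max(2).astype(float)
# hub seen 2 mm off in side view; use the side-view dial centre
for C in(np.array([.5646,-.0781]),D):
  for G,rng in((g,range(-200,-130,3)),(im0,range(-80,-20,3))):
    s=[]
    for a in rng:
        u=np.array([np.cos(np.radians(a)),np.sin(np.radians(a))])
        p=np.array([proj(c,[*(C+r*u),.0735]) for r in np.linspace(.022,.046,25)])
        s.append((map_coordinates(G,[p[:,1],p[:,0]],order=1).mean().round(),a))
    print(sorted(s)[::-1][:6])
o=get_obs();print(o['tool_pos'])
E
```

```text
[(np.float64(120.0), -170), (np.float64(117.0), -173), (np.float64(114.0), -167), (np.float64(105.0), -176), (np.float64(101.0), -164), (np.float64(89.0), -179)]
[(np.float64(199.0), -50), (np.float64(196.0), -47), (np.float64(186.0), -53), (np.float64(177.0), -44), (np.float64(163.0), -56), (np.float64(152.0), -41)]
[(np.float64(120.0), -170), (np.float64(115.0), -167), (np.float64(114.0), -173), (np.float64(103.0), -164), (np.float64(102.0), -176), (np.float64(87.0), -161)]
[(np.float64(201.0), -47), (np.float64(198.0), -44), (np.float64(188.0), -50), (np.float64(180.0), -41), (np.float64(165.0), -53), (np.float64(155.0), -38)]
[ 0.55472475 -0.21983945  0.17879511]
```

The index line scores best at -170°, against -50° at the start, so the dial turned exactly 120°, four clicks. Next is the button.

Call:
{"name": "play_rows", "arguments": {"deltas": [[-0.0012,0.0228,0,0,0,0],[0,0,-0.035,0,0,0],[0,0,-0.035,0,0,0],[0,0,-0.035,0,0,0],[0,0,0,0,0,0],[0,0,0,0,0,0]]}}

```text
clock: 9.1
tool_pos: [0.5536, -0.2019, 0.095]
orientation: [179.9, -0.0, -101.2]
force: [0.1, -0.6, 0.5]
opening: 0.0005
gripper_force: 0.0
```

Call:
{"name": "play_rows", "arguments": {"deltas": [[0,0,-0.0025,0,0,0],[0,0,-0.0025,0,0,0],[0,0,-0.0025,0,0,0],[0,0,-0.0025,0,0,0],[0,0,-0.0025,0,0,0],[0,0,0,0,0,0],[0,0,0,0,0,0]]}}

```text
clock: 9.8
tool_pos: [0.5535, -0.2023, 0.0851]
orientation: [-180.0, -0.0, -101.3]
force: [-0.3, 0.2, 2.6]
opening: 0.0003
gripper_force: 1.3
```

Contact came at the expected height. I'll press on to the stop.

Call:
{"name": "play_rows", "arguments": {"deltas": [[0,0,-0.0025,0,0,0],[0,0,-0.0025,0,0,0],[0,0,0,0,0,0],[0,0,0,0,0,0]]}}

```text
clock: 10.2
tool_pos: [0.5535, -0.2023, 0.0813]
orientation: [-180.0, -0.0, -101.3]
force: [-0.1, 0.7, 6.3]
opening: 0.0006
gripper_force: 3.5
```

Call:
{"name": "play_rows", "arguments": {"deltas": [[0,0,-0.0015,0,0,0],[0,0,0,0,0,0],[0,0,0,0,0,0]]}}

```text
clock: 10.5
tool_pos: [0.5535, -0.2023, 0.0811]
orientation: [-179.9, -0.0, -101.2]
force: [-4.0, 2.4, 16.1]
opening: 0.0002
gripper_force: 7.9
```

The force rose to 16 N with the height steady at 81 mm, exactly 6 mm below the button's rest height, so it is on its stop. I'll release it and retreat.

Call:
{"name": "play_rows", "arguments": {"deltas": [[0,0,0.01,0,0,0],[0,0,0.03,0,0,0],[0,0,0.04,0,0,0],[0,0,0.05,0,0,0],[-0.01,-0.05,0.02,0,0,0],[-0.01,-0.05,0,0,0,0],[-0.01,-0.05,0,0,0,0],[-0.01,-0.05,0,0,0,0],[0,0,0,0,0,0],[0,0,0,0,0,0]]}}

```text
clock: 11.5
tool_pos: [0.5203, -0.363, 0.1986]
orientation: [179.9, 0.0, -101.4]
force: [-0.2, -0.0, 0.2]
opening: 0.0003
gripper_force: 0.0
```

```bash
python3 - <<'E'
from h import *
t,_=snapshot('top');s,_=snapshot('side')
o=lambda x:cv2.resize(x,(560,300),interpolation=2)
cv2.imwrite('pics/f.png',np.vstack([o(t[110:290,280:500]),o(s[190:310,240:460])]));print(get_obs()['tool_pos'])
E
```

```text
[ 0.52101704 -0.36170293  0.19915754]
```

View pics/f.png

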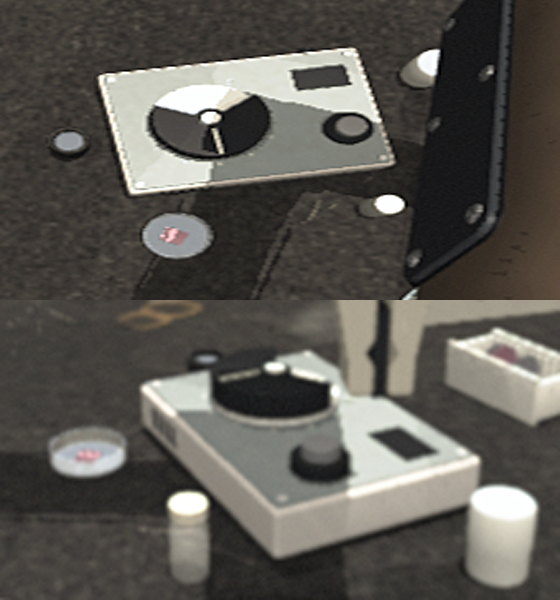

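The final view shows the index line at (217,138) pointing to the near side (-170°), the button back up at (350,127), and all four loose objects still in place.

```bash
python3 -c "
from plant import *
print(close_job())"
```

```text
the job is handed in; nothing more can be done
None
```

I turned the dial exactly four clicks clockwise (click 1 to click 5), pressed the button to its stop and let it come back up, left the loose objects where they stood, and handed the job in at about 12 s; no verdict was returned.

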